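Close and pin the hinged biscuit press, and keep it pressed shut

ROBOT

A 7-joint arm with a two-finger parallel gripper is mounted at the origin on the work surface; the furniture and walls round the work are solid. World frame = base frame: x ahead of the robot, y to its left, z up, the work surface at z = 0. Lengths are in m, angles in rad, forces in N, time in s.
With the tool pointing down it reaches from about 0.425 to 0.925 m from the base axis. Payload 6.8 kg.
Tool frame: the origin (TCP) lies midway between the tips of the shut fingers; the grasp point (between the pads) lies env.grip_depth behind it (env.grip_depth is the distance from the TCP to the grasp point, in m); z points along the fingers, y is the direction in which the jaws open and shut (so a half turn about z gives the same grasp; the last joint's range is limited). The gripper opens to 85 mm and grips with 20 to 120 N. Pads are 22 mm wide; open, the fingers measure 114 mm over their backs; the gripper's body (76 mm by 85 mm) begins 54 mm behind the grasp point. The pads swing forward as they close: fully open they stand 13 mm farther back than shut.
Start: joints at [1.192, 0.477, 0.022, 1.555, -0.011, 1.109, -0.083], TCP at [0.181, -0.65, 0.231] pointing down, gripper open.
Joint ranges: [-2.96, 2.96], [-0.34, 2.1], [-1.41, 1.46], [0.24, 2.44], [-1.37, 4.51], [0.17, 1.92], [-2.96, 2.96]. Speed limits (rad/s): [2.39, 2.39, 3.14, 3.14, 3.14, 3.14, 3.14].

INTERFACE

Orientations are given as a unit quaternion [w, x, y, z].
In Python, from bench import env gives the robot as it stands. The module is installed in compiled form; this text tells all that it offers.
- The arm moves only by the tool play_rows, never from a script. Its argument "moves" is text: rows parted by semicolons, each of 7 numbers parted by spaces: the turn, a rotation vector about the world's x, y, z in rad, then the shift along the world's x, y, z in mm, then the gripper command: -1 is shut, 1 is fully open, values between are in proportion. In form: ax ay az dx dy dz hand; .... A call has 1 to 5 rows; each row is the pose to reach, as a shift and turn from the pose commanded when the call began; what a row does not reach only later rows make up. A row lasts 1/10 s, in which the tool goes at most 50 mm and 8.59 degrees, less where a joint would pass 70% of its speed; a pose out of reach is approached as far as the arm can. A call with a gripper value outside its range is refused whole. The fingers move at their own pace and stop on an object; "squeeze" is the grip in N (left out, the last holds). Time passes only in rows, so rows that repeat a pose let the fingers close. It gives the time, the measured TCP pose, the force and the opening at its end, in the units of the state.
- env.state(): the state, without advancing time (a new reading comes with each control period).
- env.read_camera(name): name is "side" or "top" or "wrist"; returns the picture (400x640x3 uint8, blue, green, red); there is no depth.
- env.calibration(name): a dict with "fx", "fy", "cx", "cy" (pixels), "dist" ([k1, k2, p1, p2, k3] as OpenCV has them; the pictures are not rectified), "world_from_camera" (4x4, takes a point from camera to world coordinates); the wrist camera has in their place "T_tool_cam" (4x4, takes a point from camera to tool coordinates, whose origin is the TCP and whose axes are the flange's). Camera axes: x right, y down, z forward; pixel columns grow to the right and rows downward; lengths in m; the calibration is good to about 2 mm. A picture is of the moment at which its call begins: read the wrist's pose just before it. calibration takes no time and is no camera call.
- env.job_done(): hands the job in, once; it reports no verdict.
Trained networks look in the newest picture that a camera, given by its name, has taken for a name from the list of things; names that differ only in an ending like _2 or _b are one class to them, and where a whole thing is asked for, a point or a joint stands for the part that bears it (a point fixed in the world has none). Each returns a list of dicts, best first, with "confidence" (0 to 1); they miss things now and then, are a little off and sometimes report something else, mostly with a low value. They report only what shows in the picture. A call takes as long as a camera call. They do not tell look-alikes from the thing itself.
- env.search_frame(camera, name): "point" ([x, y, z] in m, in world coordinates, good to about 4 mm: the middle of the surface that is visible of it).
- env.cut_out(camera, name): "region" (400x640 bool, what is visible of it).
The state is a dict: "time": time; "joint_pos": joint angles; "joint_velocities": joint speeds; "joint_torque": joint torques, N m; "ee_pos": TCP position; "tcp_rot": TCP orientation; "force": force on the tool from outside, world axes, zero at the start; "ft_torque": the same for the moment, N m; "finger_gap": finger opening in m.
Only numpy, scipy, OpenCV 4.12 (cv2) and the standard library are available. Lean on these libraries where they do the work, as an engineer would, in place of code of your own. Each camera call takes 0.05 s, during which the arm holds its last target. There are 200 camera calls.

TASK

Close the red hinged lid of the biscuit press, then take the steel locking pin out of its wooden holder and push it down through the hole in the lid's tongue and the hole below it, until its collar sits on the lid. Two springs keep lifting the lid a little, so finish still gripping the pin and pressing it down so that the lid is held fully shut: do not let go at the end. Leave the biscuit in its well, and do not disturb the bell, the ribbon spool or the macaron.

Things in the scene. Friction and masses are not known exactly. Their poses are not given: they have to be found in the camera images.
- press_hole (a point): Upper mouth of the round hole in the front tongue (26 x 48 mm) of the press's fixed aluminium lower half (124 x 120 mm), 30 mm above the counter; 14.5 mm wide, 2 mm chamfer, straight down through to the counter. Axes of the press: x from tongue to hinge, away from the robot give or take the yaw; z up. The press may stand left or right of the pin holder.
- press_hinge (a point): Middle of the press's hinge axis, 36 mm above the counter and 139 mm from press_hole along the press's x. The axis runs along its own y axis; x and z as the press.
- lid_hole (a point): Upper mouth of the hole (14.5 mm, 2 mm chamfer, goes through) in the tongue (26 x 44 mm) of the red lid (118 x 116 mm, 12 mm thick); moves with the lid. Shut, it is 42.5 mm above the counter, straight above press_hole. In the lid's frame (x towards the hinge, y along it, z out of the top face) it is 139 mm from the hinge axis and 6.5 mm above it.
- lid_push (a point): A flat spot in the middle of the lid's top face, 112 mm from the hinge axis and 6.5 mm above it in the lid's frame (x towards the hinge, z out of the top face), where the lid can be pushed down from above. Closer to the hinge than 96 mm the face carries a round boss, 4 mm high.
- lid (a joint): Lid angle in rad: 0 fully shut (hard stop), growing as it opens up and away from the robot, to 1.2. Starts 0.6 to 1.0 open; friction holds it where it is left (1 to 2 N at the tongue moves it). Over the last 0.05 rad two sprung studs push it up: let go, it rests 0.02 to 0.05 open; about 5 N downward at the tongue's hole shuts it fully.
- pin_grip (a point): Centre of the locking pin's round black grip (22 mm wide, 40 mm high), 63 mm above the pin's tip. Below the grip: steel collar 32 mm wide, 5 mm thick, then steel shaft 12 mm wide, 38 mm long, with a tapered foot. About 80 g. It starts upright in the holder, collar on the holder's top, tip 2 mm above the counter. z is the pin's axis, up.
- pin_tip (a point): Centre of the lower end of the pin's shaft; z is the pin's axis and points up to the grip. With the pin home and the lid fully shut it lies 4.5 mm above the counter.
- pin: The locking pin; origin at the lower end of its shaft, z along it up to the grip.
- holder: Fixed wooden block, 56 x 56 mm and 40 mm high on a 66 mm foot, with a 14.5 mm hole in which the pin stands; origin at the centre of its underside.
- press: The whole biscuit press, lid included; origin at the centre of its lower half's underside, x towards the hinge, z up. The lower half is fixed; the biscuit lies in its round well, 104 mm wide.
- biscuit_center (a point): Centre of the yellow biscuit, 97 mm wide and 18 mm high, that lies loose in the well of the lower half.
- bell_center (a point): Bystander: counter bell, 76 mm wide and 60 mm high; point half-way up.
- spool_center (a point): Bystander: red ribbon spool, 43 mm wide and 19 mm high; point half-way up.
- macaron_center (a point): Bystander: pink macaron, 47 mm wide and 28 mm high; point half-way up.
Not all that is in view belongs to the job. Of the things that look like the pin, take the one that is farthest to the robot's left at the start. What is shaped like the holder but blue is not meant.

How it is judged:
By the outcome, as a careful person would: the job done as asked, in the order asked, and still so for the second after the job is handed in, while the arm keeps its last pose, push and grip.
It also fails if it takes over 56 s, if anything falls off the work surface, if the arm or the gripper's body presses on something with over 40 N, if the wrist force passes 120 N, or if a joint passes its speed limit or range.

## Working session

There is one attempt and no reset: what is moved stays moved. The work goes in short steps, Python scripts to look and compute and a tool call to move; the robot and the scene stay as the last step left them, time stands still between calls to the robot, and variables do not carry over. Pictures are saved under pics/ and viewed, on a budget of 10 in all, crops included, one or two more only if the job needs it, and the job is handed in when it is done.

Besides the shell and the picture viewer there is one more tool, called after ">>>" as name(argument=value, ...), one argument or row to a line, values as JSON. play_rows: Moves the arm, as the interface text tells. Its arguments: {"type":"object","properties":{"moves":{"type":"string"},"squeeze":{"type":"number"}},"required":["moves"]}

```bash
mkdir -p pics; python3 - <<'E'
from bench import env
import cv2,numpy as np
s=env.state();print(s['time'],s['ee_pos'],s['tcp_rot'],s['finger_gap'],env.grip_depth)
ims=[]
for c in("top","side"):
    im=env.read_camera(c); ims.append(im)
    for n in ["pin_grip","holder","press_hole","lid_hole","lid_push","press_hinge","bell_center","spool_center","macaron_center","biscuit_center"]:
        try:
            for d in env.search_frame(c,n)[:4]: print(c,n,np.round(d['point'],3),round(d['confidence'],2))
        except Exception as e: print(c,n,e)
    k=env.calibration(c);print({a:np.round(b,3).tolist() for a,b in k.items()})
cv2.imwrite('pics/a.png',cv2.resize(ims[0],(800,500)));cv2.imwrite('pics/b.png',cv2.resize(ims[1],(800,500)))
print(env.state()['time'])
E
```

```text
0.0 [ 0.18040664 -0.64981115  0.23031097] [-9.19355586e-04  9.90843679e-01  1.35010827e-01 -1.87513765e-04] 0.08559568903316211 0.0187
top pin_grip [0.502 0.087 0.081] 0.69
top pin_grip [0.59  0.018 0.077] 0.63
top pin_grip [ 0.522 -0.14   0.076] 0.31
top holder [0.499 0.078 0.04 ] 0.95
top holder [0.544 0.196 0.04 ] 0.87
top press_hole [ 0.524 -0.139  0.072] 0.76
top lid_hole [ 0.544 -0.145  0.111] 0.83
top lid_push [ 0.54  -0.145  0.108] 0.66
top press_hinge [ 0.52  -0.14   0.071] 0.64
top spool_center [ 0.392 -0.251  0.021] 0.67
top spool_center [ 0.521 -0.141  0.074] 0.55
top macaron_center [ 0.385 -0.007  0.028] 0.58
top biscuit_center [ 0.497 -0.137  0.033] 0.53
{'fx': 384.418, 'fy': 384.418, 'cx': 322.687, 'cy': 198.232, 'dist': [-0.015, 0.0, 0.0, 0.0, 0.0], 'world_from_camera': [[-0.016, -0.997, 0.071, 0.437], [-1.0, 0.014, -0.021, -0.014], [0.019, -0.072, -0.997, 0.905], [0.0, 0.0, 0.0, 1.0]]}
side pin_grip [0.502 0.097 0.063] 0.85
side pin_grip [0.597 0.027 0.051] 0.68
side holder [0.499 0.112 0.022] 0.89
side holder [0.546 0.225 0.03 ] 0.89
side holder [ 0.545 -0.12   0.101] 0.22
side press_hole [ 0.531 -0.097  0.032] 0.75
side lid_hole [ 0.542 -0.116  0.099] 0.71
side lid_push [ 0.546 -0.116  0.1  ] 0.57
side bell_center [0.388 0.222 0.027] 0.64
side spool_center [ 0.394 -0.239  0.014] 0.47
side macaron_center [0.384 0.005 0.02 ] 0.51
side macaron_center [ 0.527 -0.096  0.033] 0.48
side biscuit_center [ 0.529 -0.138  0.033] 0.78
side biscuit_center [0.497 0.115 0.024] 0.59
{'fx': 479.382, 'fy': 479.382, 'cx': 316.981, 'cy': 199.126, 'dist': [-0.022, 0.0, 0.0, 0.0, 0.0], 'world_from_camera': [[-0.995, -0.05, 0.089, 0.39], [-0.1, 0.352, -0.931, 1.015], [0.015, -0.935, -0.355, 0.458], [0.0, 0.0, 0.0, 1.0]]}
1.1
```

View pics/a.png

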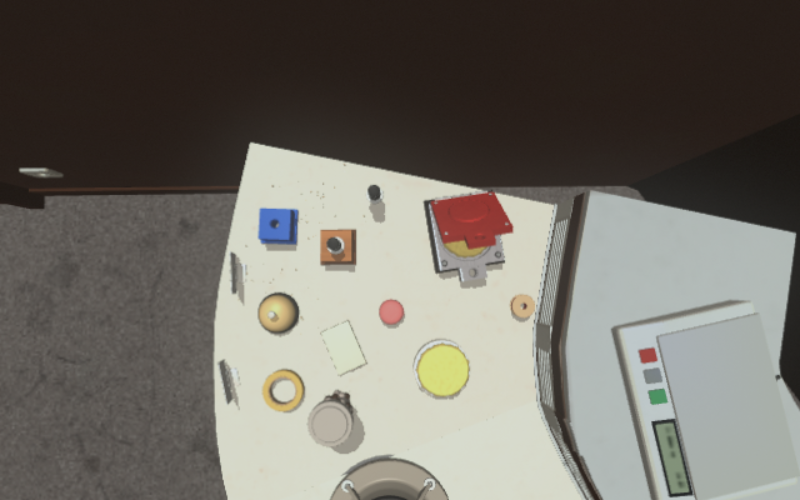

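View pics/b.png

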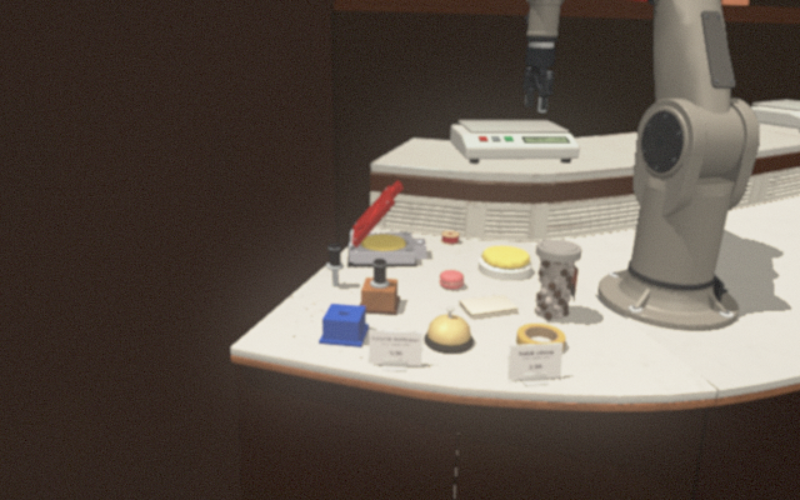

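The pin candidates in the top view are a pin in the brown holder at about (335,244) and a loose one at about (374,192). Robot-left is image-left, so the one in the holder is farthest left and is the one meant. The blue block at (277,226) is the decoy. The press is on the right, with its lid about half open and its tongue at (473,272). I'll confirm this in an enlarged crop.

```bash
cat > h.py <<'E'
from bench import env
import cv2,numpy as np
from scipy.spatial.transform import Rotation as R
def cam(c,s=None):
    k=env.calibration(c);K=np.array([[k['fx'],0,k['cx']],[0,k['fy'],k['cy']],[0,0,1.]])
    if c=='wrist':
        s=s or env.state();q=s['tcp_rot'];T=np.eye(4);T[:3,:3]=R.from_quat([q[1],q[2],q[3],q[0]]).as_matrix();T[:3,3]=s['ee_pos'];T=T@np.array(k['T_tool_cam'])
    else: T=np.array(k['world_from_camera'])
    return K,np.array(k['dist']),T
def ray(c,uv,z,s=None):
    "world points at height z seen at pixels uv"
    K,D,T=cam(c,s);p=cv2.undistortPoints(np.array(uv,float).reshape(-1,1,2),K,D)[:,0]
    d=np.c_[p,np.ones(len(p))]@T[:3,:3].T;o=T[:3,3]
    return o+d*((z-o[2])/d[:,2])[:,None]
def proj(c,P,s=None):
    K,D,T=cam(c,s);W=np.linalg.inv(T)
    return cv2.projectPoints(np.array(P,float).reshape(-1,1,3),cv2.Rodrigues(W[:3,:3])[0],W[:3,3],K,D)[0][:,0]
E
python3 - <<'E'
from h import *
im=env.read_camera('top')
cv2.imwrite('pics/c.png',cv2.resize(im[140:240,200:420],(792,360),interpolation=cv2.INTER_CUBIC))
print(ray('top',[[378.4,217.6]],.030), ray('top',[[267.5,194]],.083))
for c in('top','side'):
    if c=='side': env.read_camera(c)
    for d in env.cut_out(c,'pin_grip')[:2]:
        ys,xs=np.where(d['region']);print(c,d['confidence'],xs.min(),xs.max(),ys.min(),ys.max(),xs.mean(),ys.mean())
E
```

```text
[[ 0.45344541 -0.15864362  0.03      ]] [[0.50657983 0.0868507  0.083     ]]
top 0.67 262 274 191 202 268.17241379310343 196.0948275862069
top 0.58 293 304 148 161 298.57462686567163 154.40298507462686
side 0.85 261 273 195 228 267.07865168539325 209.53932584269663
side 0.65 296 310 207 230 302.9270072992701 219.23722627737226
```

View pics/c.png

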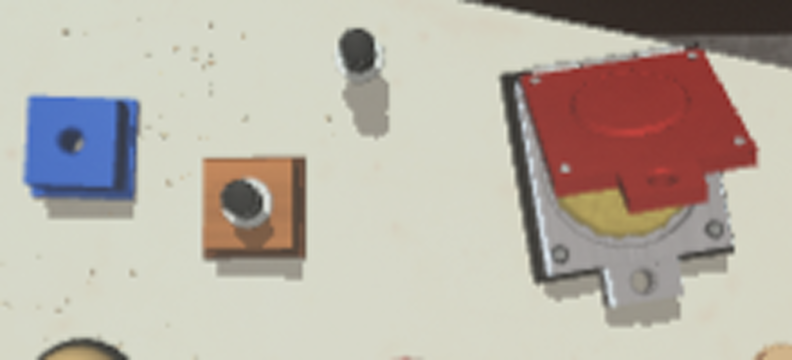

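The crop confirms it: the target pin is in the brown holder at crop (245,200). The press hole is at crop (643,281), the lid hole at (661,181) and the press studs at (560,254) and (714,229). Next I'll work out the yaw and lid angle.

```bash
python3 - <<'E'
from h import *
from scipy.optimize import least_squares
f=lambda u,v:[200+u/3.6-.4,140+v/3.6-.4]
h=ray('top',[f(643,281)],.03)[0]
a=ray('top',[f(560,254),f(714,229)],.033); d=a[0]-a[1]; print('hole',h,'yaw studs',np.arctan2(-d[0],d[1]), 'dist',np.linalg.norm(d))
def pred(yaw,th,h):
    x=np.array([np.cos(yaw),np.sin(yaw),0]);z=np.array([0,0,1.]);y=np.cross(z,x)
    hin=h+139e-3*x+[0,0,.006]
    L=lambda r,w,n: hin-r*(np.cos(th)*x-np.sin(th)*z)+w*y+n*(np.cos(th)*z+np.sin(th)*x)
    return L,x,y,hin
obs=np.array([f(661,181),f(643,281)])
# yaw/th from the lid hole; hole xy refined
def r(p):
    L,x,y,hin=pred(p[0],p[1],np.array([p[2],p[3],.03]))
    return np.r_[(proj('top',[L(.139,0,.0065),[p[2],p[3],.03]])-obs).ravel()]
s=least_squares(r,[-.1,.8,h[0],h[1]]);print(s.x,s.cost)
L,x,y,hin=pred(*s.x[:2],np.array([*s.x[2:],.03]))
print('hinge',hin,'push',L(.112,0,.0065),'lidhole',L(.139,0,.0065))
for t in np.arange(s.x[1],-.01,-.1): print(round(t,2),np.round(pred(s.x[0],t,np.array([*s.x[2:],.03]))[0](.112,0,.0065),3))
print(pred(s.x[0],0,np.array([*s.x[2:],.03]))[0](.112,0,.0065))
s=env.state();print(s['time'],R.from_quat(np.roll(s['tcp_rot'],-1)).as_matrix().round(3))
print('grip pin', ray('top',[[268.2,196.1]],.075))
E
```

```text
hole [ 0.4533256  -0.15820789  0.03      ] yaw studs 0.14527498086475685 dist 0.09923155674317703
[ 0.14296299  0.8619347   0.4533256  -0.15820789] 1.4087919807543753e-24
hinge [ 0.59090755 -0.13840366  0.036     ] push [ 0.52362654 -0.14808842  0.12525089] lidhole [ 0.50622965 -0.15059262  0.14574668]
0.86 [ 0.524 -0.148  0.125]
0.76 [ 0.515 -0.149  0.118]
0.66 [ 0.507 -0.15   0.11 ]
0.56 [ 0.501 -0.151  0.101]
0.46 [ 0.495 -0.152  0.092]
0.36 [ 0.49  -0.153  0.082]
0.26 [ 0.485 -0.154  0.071]
0.16 [ 0.483 -0.154  0.06 ]
0.06 [ 0.481 -0.154  0.049]
[ 0.48005015 -0.15436103  0.0425    ]
1.3 [[ 0.964  0.267  0.   ]
 [ 0.267 -0.964 -0.   ]
 [ 0.     0.    -1.   ]]
grip pin [[0.50268269 0.08635053 0.075     ]]
```

>>> play_rows(
  moves="0 0 0 140 205 40 -1;0 0 0 140 205 40 -1;0 0 0 140 205 40 -1;0 0 0 140 205 40 -1;0 0 0 140 205 40 -1",
  squeeze=40,
)

```text
time: 1.8
ee_pos: [0.3206, -0.4449, 0.2716]
tcp_rot: [0.0, 0.991, 0.135, 0.0]
force: [0.9, -0.9, 0.5]
finger_gap: 0.0124
```

>>> play_rows(
  moves="0 0 0 140 200 0 -1;0 0 0 140 200 0 -1;0 0 0 140 200 0 -1;0 0 0 140 200 0 -1;0 0 0 140 200 0 -1",
)

```text
time: 2.3
ee_pos: [0.461, -0.2442, 0.2715]
tcp_rot: [0.0, 0.991, 0.136, 0.0]
force: [0.9, -0.5, -0.1]
finger_gap: 0.0002
```

>>> play_rows(
  moves="0 0 0 75 98 -70 -1;0 0 0 75 98 -70 -1;0 0 0 75 98 -70 -1;0 0 0 75 98 -70 -1;0 0 0 75 98 -70 -1",
)

```text
time: 2.8
ee_pos: [0.5348, -0.1478, 0.2006]
tcp_rot: [-0.0, 0.991, 0.136, -0.001]
force: [-0.3, -1.3, 0.4]
finger_gap: 0.0
```

>>> play_rows(
  moves="0 0 0 0 0 -40 -1;0 0 0 -5 0 -65 -1;0 0 0 -10 -1 -80 -1;0 0 0 -17 -2 -90 -1;0 0 0 -24 -3 -100 -1",
)

```text
time: 3.3
ee_pos: [0.5106, -0.1531, 0.1015]
tcp_rot: [0.001, 0.991, 0.134, 0.001]
force: [0.8, -1.0, -0.3]
finger_gap: 0.0001
```

>>> play_rows(
  moves="0 0 0 -6 -1 -10 -1;0 0 0 -11 -2 -20 -1;0 0 0 -16 -2 -30 -1;0 0 0 -20 -3 -40 -1;0 0 0 -22 -3 -46 -1",
)

```text
time: 3.8
ee_pos: [0.488, -0.1546, 0.054]
tcp_rot: [-0.0, 0.991, 0.135, -0.0]
force: [0.6, -0.1, 0.8]
finger_gap: -0.0
```

>>> play_rows(
  moves="0 0 0 -3 0 -6 -1;0 0 0 -6 0 -10 -1;0 0 0 -6 0 -12 -1;0 0 0 -6 0 -13 -1",
)

```text
time: 4.2
ee_pos: [0.4829, -0.1545, 0.0424]
tcp_rot: [0.0, 0.991, 0.135, 0.0]
force: [-3.1, 0.6, 14.1]
finger_gap: -0.0002
```

```bash
python3 - <<'E'
from h import *
im=env.read_camera('side'); t=env.read_camera('top')
a=cv2.resize(im[130:260,260:400],(420,390));b=cv2.resize(t[120:250,310:440],(390,390))
cv2.imwrite('pics/d.png',np.hstack([a[:, :410],b]));s=env.state();print(s['ee_pos'],s['force'])
E
```

```text
[ 0.48292354 -0.15449569  0.04259429] [-0.95312899  1.17541082  6.24285737]
```

View pics/d.png

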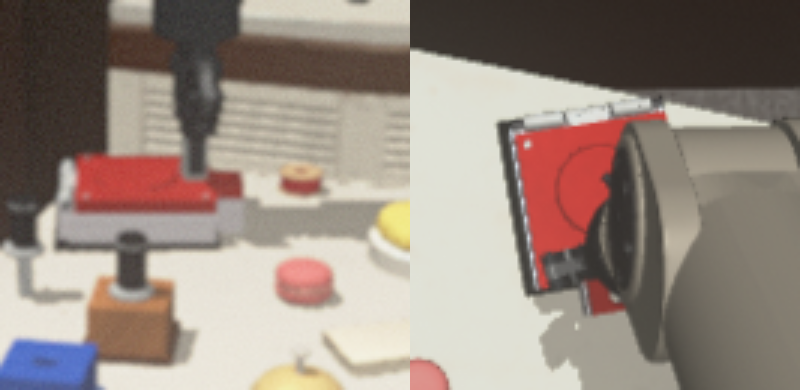

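The lid is shut (left panel: flat on the base; the finger is at (195,165)), and the tip height of 0.0426 with 14 N agrees. I'll lift and measure the hole with the wrist camera.

>>> play_rows(
  moves="0 0 0 0 0 40 -1;0 0 0 0 0 90 -1;0 0 0 0 0 140 -1;0 0 0 0 0 180 -1;0 0 0 0 0 180 -1",
)

```text
time: 4.8
ee_pos: [0.4861, -0.1553, 0.228]
tcp_rot: [0.002, 0.991, 0.135, 0.005]
force: [0.5, -0.1, -0.2]
finger_gap: 0.0002
```

```bash
python3 - <<'E'
from h import *
print(np.round(env.calibration('wrist')['T_tool_cam'],3).tolist())
s=env.state();im=env.read_camera('wrist');cv2.imwrite('pics/e.png',im)
print(s['ee_pos'],proj('wrist',[[.4533,-.1582,.0425],[.5027,.0863,.083]],s))
for n in('lid_hole','pin_grip','press_hole'):
  for d in env.search_frame('wrist',n)[:2]:print(n,d['point'],d['confidence'])
E
```

```text
[[-0.001, -0.958, -0.285, 0.073], [1.0, -0.0, -0.001, 0.0], [0.001, -0.285, 0.958, -0.141], [0.0, 0.0, 0.0, 1.0]]
[ 0.48610362 -0.15526099  0.22795762] [[309.71227131 210.98102232]
 [ 50.40926814 101.04241942]]
lid_hole [0.5343, -0.1467, 0.0422] 0.75
lid_hole [0.5283, -0.1516, 0.0457] 0.57
pin_grip [0.5956, 0.0095, 0.0592] 0.78
pin_grip [0.5082, 0.0818, 0.0687] 0.57
press_hole [0.531, -0.147, 0.0425] 0.91
press_hole [0.5067, 0.0796, 0.0725] 0.57
```

View pics/e.png

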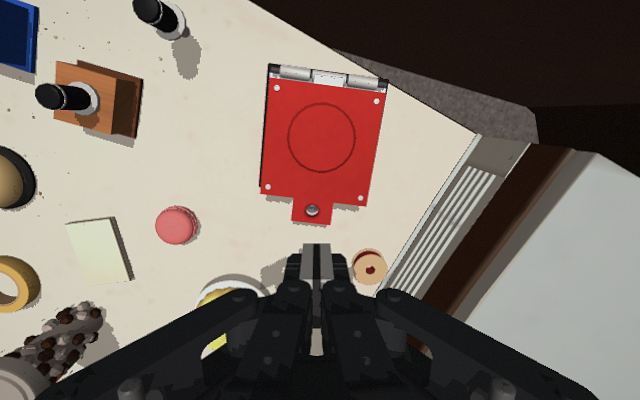

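The wrist view shows the lid hole at (312,210), against a predicted (310,211), so the estimates agree. The lid is almost shut. The target pin is at about (60,96). I'll open the gripper and go above the pin.

>>> play_rows(
  moves="0 0 0 4 240 0 1;0 0 0 4 240 0 1;0 0 0 4 240 0 1;0 0 0 4 240 0 1;0 0 0 4 240 0 1",
)

```text
time: 5.5
ee_pos: [0.4853, 0.0882, 0.2204]
tcp_rot: [-0.0, 0.991, 0.136, -0.002]
force: [0.4, -0.2, 0.6]
finger_gap: 0.0724
```

>>> play_rows(
  moves="0 0 0 0 0 0 1;0 0 0 0 0 0 1;0 0 0 0 0 0 1;0 0 0 0 0 0 1",
)

```text
time: 5.9
ee_pos: [0.4866, 0.0836, 0.2214]
tcp_rot: [0.0, 0.991, 0.134, -0.001]
force: [0.0, 1.0, 0.2]
finger_gap: 0.0858
```

```bash
python3 - <<'E'
from h import *
s=env.state();im=env.read_camera('wrist');cv2.imwrite('pics/f.png',im)
print(s['ee_pos'],s['finger_gap'],proj('wrist',[[.5027,.0863,.085],[.5027,.0863,.045]],s))
for d in env.search_frame('wrist','pin_grip')[:2]:print(d['point'],d['confidence'])
for d in env.cut_out('wrist','pin_grip')[:2]:
    ys,xs=np.where(d['region']);print(d['confidence'],xs.min(),xs.max(),ys.min(),ys.max())
E
```

```text
[0.4865515  0.08362643 0.22138091] 0.08577293186208833 [[317.72801214 174.74134756]
 [317.5595967  166.97735139]]
[0.5959, 0.0198, 0.0761] 0.87
[0.5118, 0.0915, 0.084] 0.64
0.95 394 436 74 108
0.91 301 331 147 180
```

View pics/f.png

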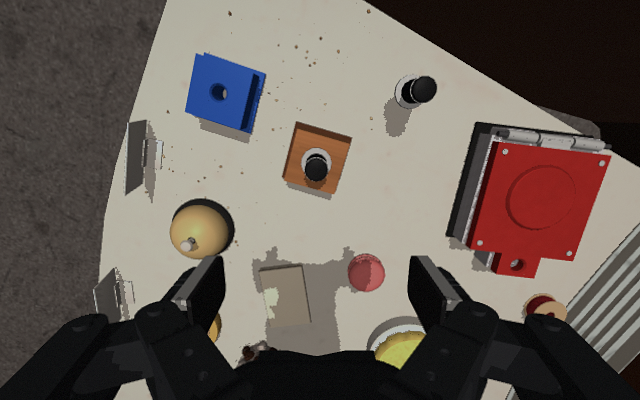

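The wrist view shows the target pin's grip top at about (316,167), with its collar around (317,163). The lid hole is at (516,264). I'll convert these.

```bash
python3 - <<'E'
from h import *
s=env.state()
im=cv2.imread('pics/f.png');c=im[135:195,285:350];g=c.max(2)
b=(g<70).astype(np.uint8);n,l,st,ce=cv2.connectedComponentsWithStats(b);print([(st[i]+[285,135,0,0,0]).tolist() for i in range(1,n) if st[i][4]>80])
b=((c.min(2)>150)).astype(np.uint8);n,l,st,ce=cv2.connectedComponentsWithStats(b);print('collar',[(st[i]+[285,135,0,0,0]).tolist() for i in range(1,n) if st[i][4]>30])
print(ray('wrist',[[316,167],[316,165]],.085,s),ray('wrist',[[317,163]],.045,s),ray('wrist',[[516,264]],.044,s),s['time'])
E
```

```text
[[305, 154, 23, 28, 463]]
collar [[285, 135, 7, 24, 89], [302, 148, 29, 22, 187], [334, 149, 16, 46, 348], [285, 182, 26, 13, 123]]
[[0.50940241 0.0903895  0.085     ]
 [0.51115632 0.0908711  0.085     ]] [[0.50685263 0.08866737 0.045     ]] [[ 0.45539865 -0.15856295  0.044     ]] 6.05
```

>>> play_rows(
  moves="0 0 0 20 5 -50 1;0 0 0 20 5 -80 1;0 0 0 20 5 -80 1",
)

```text
time: 6.35
ee_pos: [0.504, 0.089, 0.1383]
tcp_rot: [0.0, 0.991, 0.135, -0.004]
force: [-0.4, -0.1, -0.5]
finger_gap: 0.0855
```

```bash
python3 - <<'E'
from h import *
s=env.state();im=env.read_camera('wrist');cv2.imwrite('pics/g.png',im[60:300,140:500])
print(s['ee_pos'],proj('wrist',[[.507,.089,.085],[.507,.089,.045]],s))
c=im;b=(c.max(2)<60).astype(np.uint8)
for d in env.cut_out('wrist','pin_grip')[:2]:
    ys,xs=np.where(d['region']);print(d['confidence'],xs.min(),xs.max(),ys.min(),ys.max())
E
```

```text
[0.50396506 0.08901892 0.13825381] [[317.02735685 219.08611919]
 [316.97019183 201.65163281]]
0.96 298 336 182 232
0.81 419 486 89 133
```

View pics/g.png

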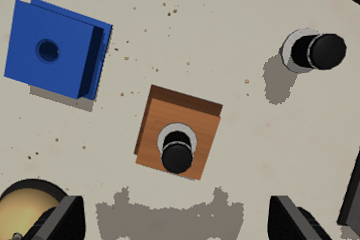

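The grip top is at full-image (317,218), against a predicted (317,219), so the pin is at (0.507, 0.089). I'll descend and grip.

>>> play_rows(
  moves="0 0 0 3 0 -45 1;0 0 0 3 0 -75 1;0 0 0 3 0 -88 1;0 0 0 3 0 -88 1;0 0 0 3 0 -88 1",
)

```text
time: 6.95
ee_pos: [0.5111, 0.0908, 0.0559]
tcp_rot: [-0.0, 0.991, 0.135, 0.001]
force: [0.3, -0.8, 0.3]
finger_gap: 0.0854
```

>>> play_rows(
  moves="0 0 0 0 0 0 -1;0 0 0 0 0 0 -1;0 0 0 0 0 0 -1;0 0 0 0 0 0 -1;0 0 0 0 0 0 -1",
  squeeze=80,
)

```text
time: 7.45
ee_pos: [0.51, 0.0904, 0.0547]
tcp_rot: [0.0, 0.991, 0.135, 0.0]
force: [-1.5, 0.2, 6.4]
finger_gap: 0.0201
```

>>> play_rows(
  moves="0 0 0 0 0 0 -1;0 0 0 0 0 0 -1;0 0 0 0 0 0 -1",
)

```text
time: 7.75
ee_pos: [0.51, 0.0904, 0.0546]
tcp_rot: [0.0, 0.991, 0.135, 0.0]
force: [-1.2, -0.4, 5.7]
finger_gap: 0.0201
```

>>> play_rows(
  moves="0 0 0 0 0 15 -1;0 0 0 0 0 35 -1;0 0 0 0 0 60 -1;0 0 0 0 0 80 -1;0 0 0 0 0 80 -1",
)

```text
time: 8.25
ee_pos: [0.5115, 0.0909, 0.1365]
tcp_rot: [-0.0, 0.991, 0.135, 0.002]
force: [0.1, 0.2, -0.9]
finger_gap: 0.02
```

```bash
python3 - <<'E'
from h import *
s=env.state();im=env.read_camera('wrist');sd=env.read_camera('side')
cv2.imwrite('pics/h.png',np.hstack([im[100:400,150:490],cv2.resize(sd[130:250,220:340],(300,300))]))
print(s['ee_pos'],s['finger_gap'],s['force'])
E
```

```text
[0.51145658 0.09091237 0.13654596] 0.019990342208910473 [ 0.0502267   0.2225248  -0.92955495]
```

View pics/h.png

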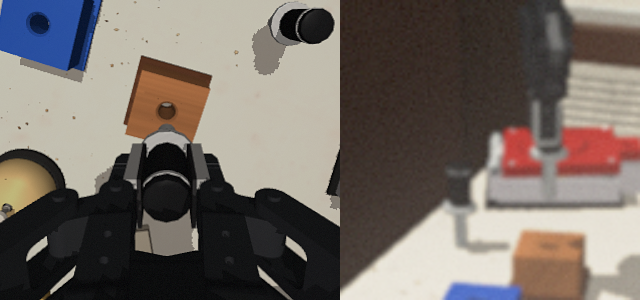

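```bash
python3 - <<'E'
from h import *
s=env.state();p=np.array(s['ee_pos']);M=R.from_quat(np.roll(s['tcp_rot'],-1)).as_matrix()
print(M[:,0],M[:,2])
for d in(-.004,-.002,0,.002,.004):
    a=M[:,0]*d
    q=lambda h,r=0:p+a+M[:,0]*r-[0,0,.0526]+np.array([0,0,h])
    print(d,np.round(proj('wrist',[q(.083),q(.083,-.011),q(.083,.011),q(.043,.016),q(.038,.016),q(0,.006),q(0)],s)-[150,100],1).tolist())
im=cv2.imread('pics/h.png');cv2.imwrite('pics/h2.png',cv2.resize(im[105:235,110:230],(720,780)[:2],interpolation=cv2.INTER_CUBIC)[:600])
print(proj('wrist',[[.507,.089,.040],[.509,.089,.04]],s)-[150,100])
E
```

```text
[9.63615793e-01 2.67291051e-01 3.12044626e-04] [ 3.68519737e-04 -1.61123382e-04 -9.99999919e-01]
-0.004 [[165.3, 204.0], [165.4, 226.7], [165.3, 180.2], [165.5, 131.5], [165.5, 128.0], [165.7, 121.3], [165.7, 129.8]]
-0.002 [[165.3, 199.8], [165.3, 222.6], [165.3, 175.8], [165.5, 127.9], [165.5, 124.5], [165.7, 118.5], [165.7, 127.0]]
0 [[165.3, 195.5], [165.3, 218.6], [165.3, 171.3], [165.5, 124.3], [165.5, 121.0], [165.7, 115.6], [165.7, 124.2]]
0.002 [[165.3, 191.2], [165.3, 214.4], [165.3, 166.8], [165.5, 120.7], [165.5, 117.5], [165.7, 112.8], [165.7, 121.3]]
0.004 [[165.3, 186.8], [165.3, 210.3], [165.2, 162.2], [165.5, 117.0], [165.5, 113.9], [165.7, 109.9], [165.7, 118.5]]
[[166.41874699 109.36952886]
 [167.09100993 107.05689987]]
```

View pics/h2.png

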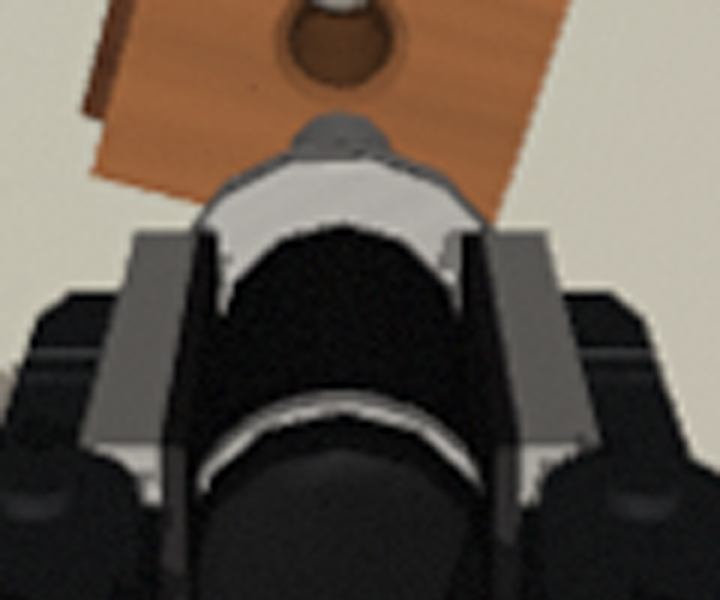

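The pin is held upright. The collar edge and foot fit a pin axis 4 mm behind the TCP along tool x, with the tip 52.6 mm below the TCP. Now I'll carry it over the lid hole.

>>> play_rows(
  moves="0 0 0 -52 -248 0 -1;0 0 0 -52 -248 0 -1;0 0 0 -52 -248 0 -1;0 0 0 -52 -248 0 -1;0 0 0 -52 -248 0 -1",
)

```text
time: 8.85
ee_pos: [0.4568, -0.1559, 0.1329]
tcp_rot: [-0.0, 0.991, 0.135, -0.001]
force: [0.7, -0.3, -1.1]
finger_gap: 0.02
```

>>> play_rows(
  moves="0 0 0 0 0 0 -1;0 0 0 0 0 0 -1;0 0 0 0 0 0 -1;0 0 0 0 0 0 -1",
)

```text
time: 9.25
ee_pos: [0.4587, -0.1524, 0.1337]
tcp_rot: [-0.0, 0.991, 0.137, -0.0]
force: [-0.8, -0.2, -0.7]
finger_gap: 0.0197
```

```bash
python3 - <<'E'
from h import *
s=env.state();im=env.read_camera('wrist');p=np.array(s['ee_pos']);M=R.from_quat(np.roll(s['tcp_rot'],-1)).as_matrix()
a=p-.004*M[:,0]
print(p,M[:,2],a,proj('wrist',[[*a[:2],.0425],[*a[:2],.0475]],s),ray('wrist',[[260,180],[320,180],[320,240]],.0455,s)[:,:2])
cv2.imwrite('pics/i.png',cv2.resize(im[160:260,250:380],(780,600),interpolation=cv2.INTER_CUBIC))
E
```

```text
[ 0.45869349 -0.15243667  0.13366504] [-5.73605994e-04  7.92154988e-04 -9.99999522e-01] [ 0.45484259 -0.15351859  0.13366639] [[315.94722826 211.69275891]
 [315.9314645  213.71864504]] [[ 0.46861765 -0.10584483]
 [ 0.48085676 -0.14941766]
 [ 0.43374197 -0.16279862]]
```

View pics/i.png

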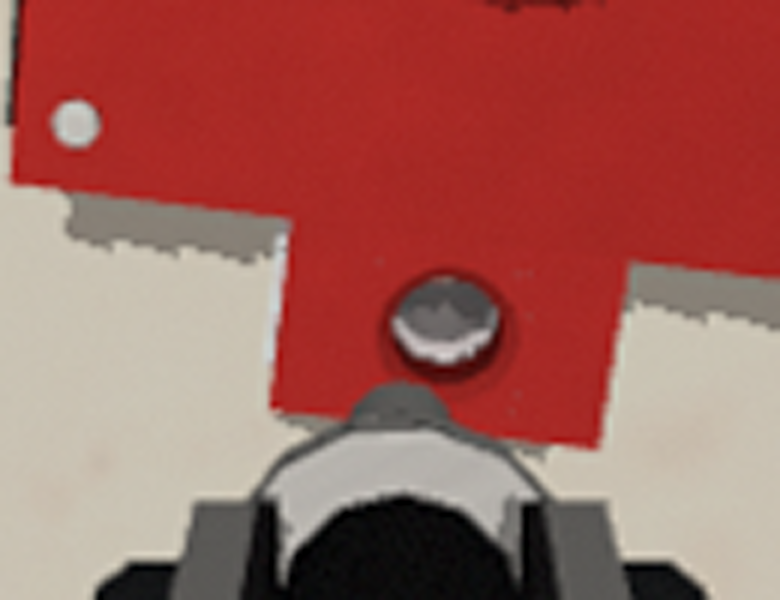

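The hole is at full-image (324,214) and the pin axis projects to (316.5,213) in the lid plane. That is 5.6 mm off in tool y and -0.7 mm in x. I'll shift and descend to just above the lid.

>>> play_rows(
  moves="0 0 0 1 -6 -10 -1;0 0 0 1 -6 -20 -1;0 0 0 1 -6 -24 -1;0 0 0 1 -6 -24 -1;0 0 0 1 -6 -24 -1",
)

```text
time: 9.8
ee_pos: [0.4594, -0.1601, 0.1099]
tcp_rot: [-0.0, 0.991, 0.135, -0.0]
force: [-0.0, -0.7, -0.9]
finger_gap: 0.0198
```

```bash
python3 - <<'E'
from h import *
s=env.state();im=env.read_camera('wrist');p=np.array(s['ee_pos']);M=R.from_quat(np.roll(s['tcp_rot'],-1)).as_matrix()
a=p-.004*M[:,0]
print(p,M[:,2],a,proj('wrist',[[*a[:2],.0425],[*a[:2],.0475],[*a[:2],p[2]-.0096]],s),ray('wrist',[[260,180],[320,180],[320,240]],.0455,s)[:,:2])
cv2.imwrite('pics/j.png',cv2.resize(im[160:260,250:380],(780,600),interpolation=cv2.INTER_CUBIC))
E
```

```text
[ 0.45938561 -0.16009607  0.10985761] [-4.42628180e-04  2.56967758e-04 -9.99999869e-01] [ 0.45553159 -0.16116682  0.10985904] [[315.81500203 222.1219683 ]
 [315.79860144 224.59141638]
 [315.56783841 259.32882567]] [[ 0.47568778 -0.11644578]
 [ 0.48653875 -0.15552938]
 [ 0.44427439 -0.16740058]]
```

View pics/j.png

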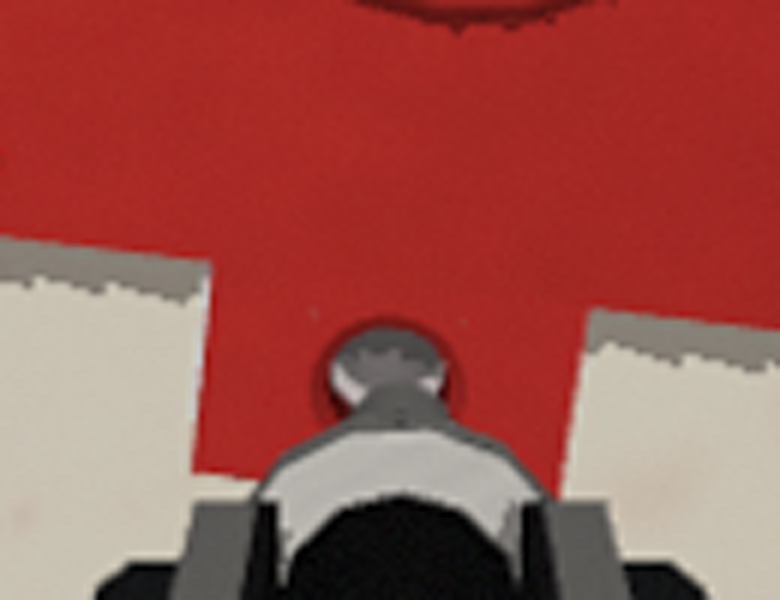

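The hole is at full-image (314.4,223.6) and the pin axis at (316.4,223.6). I'll shift 1.3 mm toward +y and start inserting.

>>> play_rows(
  moves="0 0 0 0 1 0 -1;0 0 0 0 1 -4 -1;0 0 0 0 1 -8 -1;0 0 0 0 1 -12 -1;0 0 0 0 1 -16 -1",
)

```text
time: 10.35
ee_pos: [0.4593, -0.1593, 0.0936]
tcp_rot: [-0.0, 0.991, 0.135, -0.0]
force: [0.5, 0.3, -1.0]
finger_gap: 0.0199
```

>>> play_rows(
  moves="0 0 0 0 0 -4 -1;0 0 0 0 0 -8 -1;0 0 0 0 0 -12 -1;0 0 0 0 0 -14 -1;0 0 0 0 0 -14 -1",
)

```text
time: 10.85
ee_pos: [0.4593, -0.1592, 0.0798]
tcp_rot: [-0.0, 0.991, 0.135, -0.0]
force: [0.2, 0.9, -0.5]
finger_gap: 0.0199
```

>>> play_rows(
  moves="0 0 0 0 0 -4 -1;0 0 0 0 0 -8 -1;0 0 0 0 0 -12 -1;0 0 0 0 0 -15 -1;0 0 0 0 0 -15 -1",
)

```text
time: 11.35
ee_pos: [0.4593, -0.1592, 0.0646]
tcp_rot: [-0.0, 0.991, 0.135, -0.0]
force: [-0.2, -0.3, -1.3]
finger_gap: 0.0201
```

>>> play_rows(
  moves="0 0 0 0 0 -3 -1;0 0 0 0 0 -6 -1;0 0 0 0 0 -8 -1;0 0 0 0 0 -8 -1;0 0 0 0 0 -8 -1",
)

```text
time: 11.85
ee_pos: [0.4592, -0.1593, 0.0571]
tcp_rot: [0.0, 0.991, 0.135, -0.0]
force: [-3.2, 0.3, 4.5]
finger_gap: 0.0199
```

>>> play_rows(
  moves="0 0 0 0 0 -1 -1;0 0 0 0 0 -2 -1;0 0 0 0 0 -2 -1;0 0 0 0 0 -2 -1",
  squeeze=110,
)

```text
time: 12.25
ee_pos: [0.4593, -0.1594, 0.0567]
tcp_rot: [0.0, 0.991, 0.135, -0.0]
force: [-7.7, 2.4, 25.2]
finger_gap: 0.0191
```

>>> play_rows(
  moves="0 0 0 0 0 -1 -1;0 0 0 0 0 -2 -1;0 0 0 0 0 -2 -1;0 0 0 0 0 -2 -1",
)

```text
time: 12.65
ee_pos: [0.4593, -0.1595, 0.0561]
tcp_rot: [0.001, 0.991, 0.135, -0.0]
force: [-14.6, 3.7, 44.4]
finger_gap: 0.0192
```

>>> play_rows(
  moves="0 0 0 0 0 1 -1;0 0 0 0 0 2 -1;0 0 0 0 0 2 -1;0 0 0 0 0 2 -1;0 0 0 0 0 2 -1",
)

```text
time: 13.15
ee_pos: [0.4593, -0.1594, 0.0567]
tcp_rot: [0.0, 0.991, 0.135, -0.0]
force: [-9.3, 2.3, 25.9]
finger_gap: 0.0195
```

```bash
python3 - <<'E'
from h import *
sd=env.read_camera('side');im=env.read_camera('wrist');t=env.read_camera('top')
cv2.imwrite('pics/k.png',np.hstack([cv2.resize(sd[130:250,240:400],(533,400)),im[60:360,220:400][:, :].repeat(1,0)[0:300] if 0 else cv2.resize(im[110:260,270:370],(267,400))]))
s=env.state();print(s['time'],s['ee_pos'],s['force'],s['finger_gap'])
for n in('bell_center','spool_center','macaron_center','biscuit_center'):
    for c in ('top','side'):print(n,c,[(np.round(d['point'],3).tolist(),round(d['confidence'],2)) for d in env.search_frame(c,n)[:1]])
E
```

```text
13.3 [ 0.45931235 -0.15942334  0.05669807] [-9.64617722  1.73836498 24.77844237] 0.019466266386681915
bell_center top [([0.382, 0.195, 0.033], 0.56)]
bell_center side [([0.388, 0.22, 0.025], 0.67)]
spool_center top []
spool_center side [([0.394, -0.24, 0.013], 0.45)]
macaron_center top [([0.386, -0.008, 0.028], 0.63)]
macaron_center side [([0.386, 0.006, 0.019], 0.69)]
biscuit_center top []
biscuit_center side []
```

View pics/k.png

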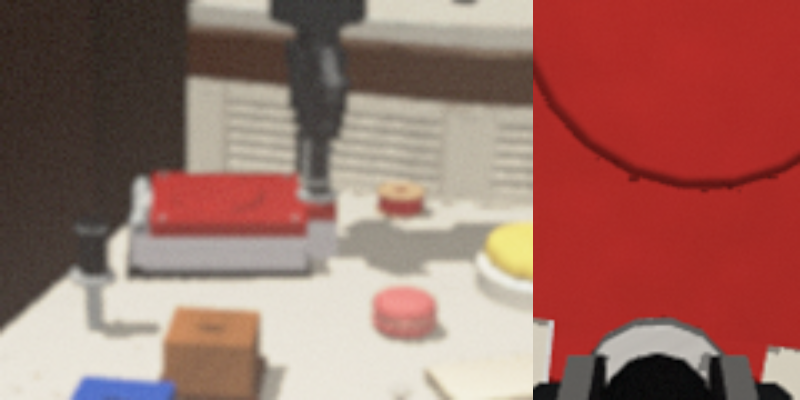

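The collar sits on the lid tongue (left panel (315,195)), the lid is flat, and the bystanders haven't moved. The pin is pressed with a steady 25 N or so, so I'll hand in.

```bash
python3 -c "
from bench import env
print(env.job_done()); s=env.state(); print(s['time'],s['ee_pos'],s['force'],s['finger_gap'])"
```

```text
the job is handed in; nothing more can be done
None
the job is handed in; nothing more can be done
```

The job is handed in: the lid is shut and the steel pin is home through both holes. The gripper still holds the pin and presses it down. It took about 13.3 s of the 56 s.

I pushed the lid shut with the closed fingers, then took the leftmost pin from the brown holder. I centred it over the lid hole with the wrist camera and pushed it down until the collar met the lid.

**Last checks:**
- **Pin and lid:** the tool height at the collar's contact (0.0571 m) matched the value I worked out for the pin home with the lid fully shut. The last view showed the collar on the lid and the lid flat.
- **Push:** about 25 N downward, with about 10 N sideways. It briefly reached 44 N through the pin before I backed off. The 40 N limit is worded for the arm and gripper body, so I don't think it applies, but I can't confirm that.
- **Bystanders:** the bell, macaron and spool are where they started, to within about 2 mm. The top camera no longer detected the spool, so that one rests on the side camera alone.
- **Biscuit:** it is hidden under the shut lid, so I could not see it at the end. Nothing touched it.

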